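# Slide the sensor board into its dock and seat it with the ejector levers

### The job

Take the wider of the two circuit boards out of the plywood stand and slide it down between the two card guides of the metal dock, lowering it without dropping it. Then swing both ejector levers fully upright so that they press the board home, and let go. Leave the narrow board in the stand.

Things in the scene. Friction and masses are not known exactly. Their poses are not given: they have to be found in the camera images.
- board: The wide circuit board, upright, loose, 0.2 kg. Green plate 6 mm thick (own x), 110 wide (y), 100 high (z). Centred on its top edge an aluminium grip bar 14 thick (x), 60 long (y), 28 high: 100 to 128 mm above the bottom edge. Chips up to 8 mm off the mid-plane, none above 75 mm. Origin: centre of the bottom edge. Fits either way round.
- narrow_board: The other board in the stand, not to be used: same make, thickness, height and grip bar but only 78 mm wide. Origin: centre of its bottom edge.
- stand: Fixed plywood stand 160 mm (x) by 140 (y). Two 8 mm wide grooves run along its y, at x = +45 and -45 mm, floor 10 mm and ridge tops 38 mm above the table. The wide board stands in one, the narrow one in the other, plates along the groove. Origin: centre of the underside.
- dock: Fixed metal dock, base 90 mm (x) by 190 (y). The board goes in from above, width along the dock's y. Two facing upright card guides: channels 9 mm wide (x), 115 between channel bottoms and 94 between inner faces (y), straight to 92 mm above the table, then flared to 24 (x) by 129 (y) at 106 mm. Origin: centre of the underside.
- dock_home (a point): Where the board's origin is when seated: middle of the dock, 14 mm above the table, axes as the dock's. Two sprung shoes, 40 mm left and right of it, first carry the board 4 mm higher; the levers must push it down against them (8 N together); unless both levers hold it, it springs up.
- lever_left (a joint): Ejector lever at the dock's +y end, turning in its y-z plane: 0 = handle upright, locked (hard stop); grows leaning outward (+y) to 0.85. Starts open, 0.6 to 0.8. Stiff hinge (0.16 N m), stays where left. At 0 its nose reaches 8 mm inward over the green plate's top corner; above 0.55 it is clear of the board's path; closed it blocks the guides.
- lever_right (a joint): Ejector lever at the dock's -y end, the mirror image: 0 = upright and locked, grows as the handle leans outward to -y.
- lever_left_tip (a point): Middle of the round crossbar (14 mm diameter, 26 mm long along the dock's x) at the end of the left lever's handle, 80 mm from the hinge; the handle is a bar 10 mm square. It can be gripped, or pushed inward from its outer side along its arc.
- lever_right_tip (a point): The same point on the right lever.
- lever_left_hinge (a point): Hinge axis (along the dock's x) of the left lever: 79 mm from the dock's middle, 98.5 mm above the table. Boss radius 8 mm; the bracket reaches to 107 mm height and 90 mm from the dock's middle; outside that, above 107 mm, only the handle is in the way.
- lever_right_hinge (a point): The same for the right lever, at the dock's -y end.

How it is judged:
On the way:
1. the board stands down in both guides, at most 8 mm above its seated height, while both levers are still open (over 0.45 rad) (horizontal distance between board and dock_home below 0.005 m and angle between the y axis of board and the y axis of dock, either way round below 0.08 rad and z of board in the frame of dock_home below 0.008 m and value of joint each of lever_left, lever_right above 0.45 rad), for 0.2 s.
At the end, for the whole second after the job is handed in: The wide board stands seated in the dock: origin within 5 mm sideways and 2 mm in height (3 mm below) of dock_home, upright within 0.06 rad, its width along the dock's y within 0.08 rad, at rest; both levers within 0.12 rad of upright; the narrow board within 20 mm of where it started (horizontal distance between board and dock_home below 0.005 m and angle between the y axis of board and the y axis of dock, either way round below 0.08 rad and z of board in the frame of dock_home between -0.003 and 0.002 m and angle between board's own z axis and vertical below 0.06 rad and value of joint each of lever_left, lever_right below 0.12 rad and linear speed of board below 0.02 m/s and distance of narrow_board from where it was at the start of the episode below 0.02 m); the robot touches nothing.
It fails at once if the narrow board is moved by more than 20 mm (distance of narrow_board from where it was at the start of the episode above 0.02 m).
It fails at once if the wide board is dropped: faster than 0.5 m/s within its guides (less than 60 mm above home) (horizontal distance between board and dock_home below 0.02 m and z of board in the frame of dock_home below 0.06 m and linear speed of board above 0.5 m/s).
It also fails if it takes over 64 s, if anything falls off the work surface, if the arm or the gripper's body presses on something with over 40 N, if the wrist force passes 120 N, or if a joint passes its speed limit or range.

### The arm

A 6-joint arm with a two-finger parallel gripper is mounted at the origin on the work surface. World frame = base frame: x ahead of the robot, y to its left, z up, the work surface at z = 0. Lengths are in m, angles in rad, forces in N, time in s.
With the tool pointing down it reaches from about 0.375 to 0.9 m from the base axis. Payload 3.1 kg.
Tool frame: the origin (TCP) lies on the centre line of the jaws, within the pads' length; the fingertips stand robot.tip_reach ahead of it and the grasp point (between the pads) is the TCP (robot.tip_reach is the distance from the TCP to the fingertips, in m); z points along the fingers, y is the direction in which the jaws open and shut (so a half turn about z gives the same grasp; the last joint's range is limited). The gripper opens to 87 mm and grips with 3 to 60 N. Pads are 19 mm wide; open, the fingers measure 117 mm over their backs; the gripper's body (75 mm by 190 mm) begins 51 mm behind the grasp point.
Start: joints at [-1.409, 0.527, 1.433, -0, 1.181, -0.178], TCP at [0.208, -0.589, 0.242] pointing down, gripper open.
Joint ranges: [-3.08, 3.08], [-0.75, 2.2], [0.22, 2.44], [-1.43, 4.57], [0, 2.65], [-2.85, 2.85]. Speed limits (rad/s): [2.79, 2.79, 3.14, 3.14, 3.14, 3.14].

### API

Orientations are given as a unit quaternion [x, y, z, w].
In Python, from rig import telemetry, viewer, robot gives the robot as it stands. The module is installed in compiled form; this text tells all that it offers.
- The arm moves only by the tool step_arm, never from a script. Its argument "targets" is a list of rows, each an object of numbers: "dx", "dy", "dz": the shift along the tool's x, y, z in m; "rx", "ry", "rz": the turn, a rotation vector about the tool's x, y, z in degrees. In form: [{"dx": .., "dy": .., "dz": .., "rx": .., "ry": .., "rz": ..}, ...]. A call has exactly 5 rows; each row is the pose to reach, as a shift and turn from the pose measured when the call began, along the tool's axes at that moment; what a row does not reach only later rows make up. A row lasts 1/8 s, in which the tool goes at most 62.5 mm and 10.7 degrees, less where a joint would pass 70% of its speed; a pose out of reach is approached as far as the arm can. A call with a gripper value outside its range is refused whole. "gripper" is the opening, from 0 (shut) to 1 (fully open), set as the call begins (left out, the last holds). The fingers move at their own pace and stop on an object; "force" is the grip in N (left out, the last holds). Time passes only in rows, so rows that repeat a pose let the fingers close, or fill a call up. It gives the time, the measured TCP pose, the force and the opening at its end, in the units of the state.
- telemetry.get_obs(): the state, without advancing time (a new reading comes with each control period).
- viewer.camera(name): name is "scene" or "top" or "wrist"; returns a dict with "img" (420x560x3 uint8, blue, green, red), "depth" (420x560 float32, m along the optical axis (not along the pixel's ray), 0 where there is no reading), "K" (3x3 intrinsics, pixels), "R" (3x3) and "t" (3): a world point X has camera coordinates R X + t. Camera axes: x right, y down, z forward; pixel columns grow to the right and rows downward; lengths in m; the calibration is good to about 2 mm. The wrist camera is an equidistant fisheye: a pixel r from the principal point sees the ray r / f radians off the axis. A picture is of the moment at which its call begins.
- robot.hand_in(): hands the job in, once; it reports no verdict.
The state is a dict: "time": time; "q": joint angles; "joint_velocities": joint speeds; "joint_torque": joint torques, N m; "position": TCP position; "tool_rot": TCP orientation; "ft_force": force on the tool from outside, world axes, zero at the start; "moment": the same for the moment, N m; "grip_width": finger opening in m.
Only numpy, scipy, OpenCV 4.12 (cv2) and the standard library are available. Lean on these libraries where they do the work, as an engineer would, in place of code of your own. Each camera call takes 0.05 s, during which the arm holds its last target.

## Working session

There is one attempt and no reset: what is moved stays moved. The work goes in short steps, Python scripts to look and compute and a tool call to move; the robot and the scene stay as the last step left them, time stands still between calls to the robot, and variables do not carry over. Pictures are saved under pics/ and viewed, and the job is handed in when it is done.

Besides the shell and the picture viewer there is one more tool, called after "Request:" as name(argument=value, ...), one argument or row to a line, values as JSON. step_arm: Moves the arm, as the interface text tells. Its arguments: {"type":"object","properties":{"targets":{"type":"array"},"gripper":{"type":"number"},"force":{"type":"number"}},"required":["targets"]}

```bash
mkdir -p pics; ls; python3 - <<'E'
from rig import telemetry, viewer, robot
import cv2,numpy as np
np.set_printoptions(precision=4,suppress=True)
o=telemetry.get_obs(); print(o); print(robot.tip_reach)
for n in ["scene","top","wrist"]:
    c=viewer.camera(n); cv2.imwrite(f"pics/{n}0.png",c["img"]); np.savez(f"pics/{n}0.npz",**c)
    print(n,c["K"],c["R"],c["t"], -c["R"].T@c["t"])
E
```

```text
pics
{'time': 0.0, 'q': array([-1.4095,  0.5285,  1.4339, -0.    ,  1.1814, -0.1785]), 'joint_velocities': array([ 0.0009,  0.0012,  0.001 , -0.0004, -0.0014,  0.0003]), 'joint_torque': array([  0.0011, -44.0035, -17.6592,   0.0634,   0.0582,  -0.0002]), 'position': array([ 0.2082, -0.5886,  0.2406]), 'tool_rot': array([ 0.9856,  0.1691, -0.    , -0.0011]), 'ft_force': array([0.3529, 0.089 , 0.0638]), 'moment': array([ 0.0253, -0.0047,  0.0112]), 'grip_width': 0.08720439114333026}
0.019
scene [[539.3523   0.     278.882 ]
 [  0.     539.3523 202.5828]
 [  0.       0.       1.    ]] [[-0.8584  0.5129 -0.0099]
 [ 0.3186  0.5179 -0.7939]
 [-0.4021 -0.6846 -0.6079]] [ 0.4758 -0.0687  1.2839] [0.9466 0.6706 0.7308]
top [[383.4696   0.     278.8472]
 [  0.     383.4696 208.8455]
 [  0.       0.       1.    ]] [[ 0.0044 -0.9995 -0.0305]
 [-0.9946 -0.0012 -0.1039]
 [ 0.1038  0.0308 -0.9941]] [0.0163 0.5498 0.833 ] [ 0.4603 -0.0087  0.8858]
wrist [[325.1923   0.     286.0367]
 [  0.     325.1923 209.7916]
 [  0.       0.       1.    ]] [[ 0.3329 -0.943  -0.0013]
 [-0.9    -0.3182  0.2979]
 [-0.2813 -0.098  -0.9546]] [-0.6252 -0.035   0.3927] [ 0.2871 -0.5622  0.3845]
```

View pics/scene0.png

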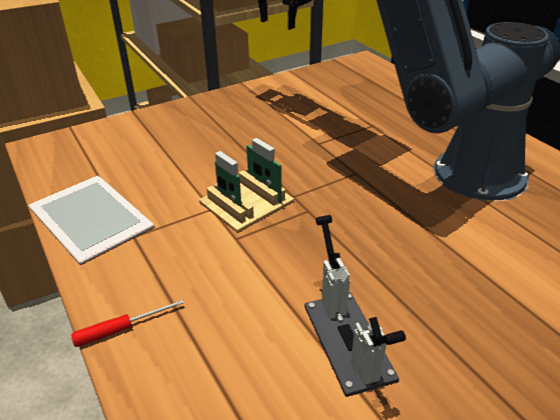

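View pics/top0.png

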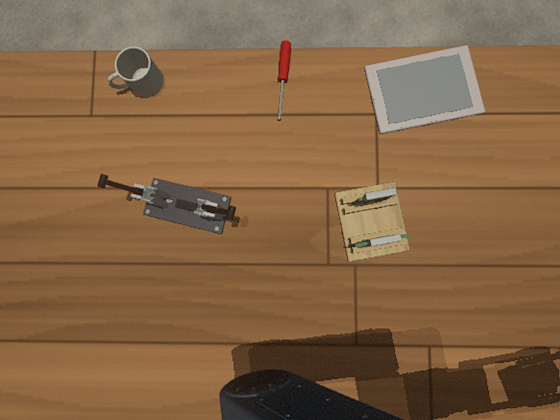

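View pics/wrist0.png

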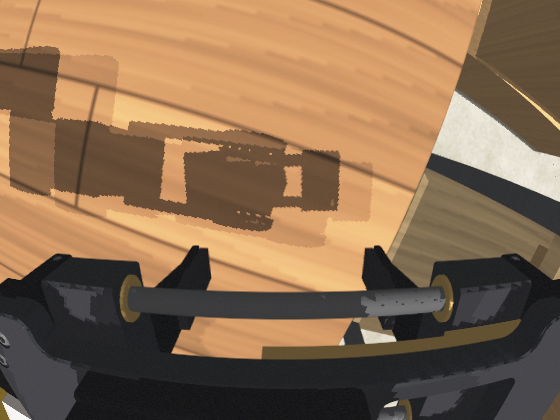

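The scene view shows the stand near (247,190), with the wider board on the robot side at (263,160), and the dock near (350,340) with both levers leaning out. The top view shows the stand at (372,222) with its bars at (380,195) and (386,241), and the dock at (187,206). Next I'll measure from the depth images.

```bash
cat > h.py <<'E'
import numpy as np,cv2
np.set_printoptions(precision=4,suppress=True)
def cloud(c):
    d=c["depth"];K=c["K"];v,u=np.mgrid[:d.shape[0],:d.shape[1]]
    p=np.stack([(u-K[0,2])/K[0,0]*d,(v-K[1,2])/K[1,1]*d,d],-1)
    w=(p-c["t"])@c["R"]; w[d==0]=np.nan; return w
def ray(c,u,v,z):
    r=c["R"].T@np.array([(u-c["K"][0,2])/c["K"][0,0],(v-c["K"][1,2])/c["K"][1,1],1]);o=-c["R"].T@c["t"]
    return o+r*(z-o[2])/r[2]
def load(n): return dict(np.load(n))
E
python3 - <<'E'
from h import *
for n,boxes in [("top0",[(330,170,90,100),(90,165,160,80)]),("scene0",[(195,130,105,105),(295,205,120,195)])]:
    c=load(f"pics/{n}.npz"); w=cloud(c)
    for i,(x,y,ww,h) in enumerate(boxes):
        s=min(800//ww,600//h)
        cv2.imwrite(f"pics/{n}_c{i}.png",cv2.resize(c["img"][y:y+h,x:x+ww],None,fx=s,fy=s,interpolation=cv2.INTER_CUBIC)); print(n,i,s)
        P=w[y:y+h,x:x+ww].reshape(-1,3); print(np.histogram(P[:,2],bins=np.arange(-.01,.2,.01)))
        print("table z",np.nanmedian(P[np.abs(P[:,2])<.01,2]))
# bars
c=load("pics/top0.npz"); w=cloud(c)
for nm,(x,y,ww,h) in dict(far=(330,175,90,38),near=(330,225,90,45)).items():
    P=w[y:y+h,x:x+ww]; 
    for lo in (.105,.13):
        m=P[...,2]>lo; q=P[m]; print(nm,lo,len(q),q.mean(0),q.min(0),q.max(0)); 
        r=cv2.minAreaRect((q[:,:2]*1000).astype(np.float32)); print(r)
E
```

```text
top0 0 6
(array([1517, 3919, 1711,   42,  841,  201,   41,   17,   31,   33,   11,
         28,   83,   27,  395,   66,    0,    0,    0,    0]), array([-0.01,  0.  ,  0.01,  0.02,  0.03,  0.04,  0.05,  0.06,  0.07,
        0.08,  0.09,  0.1 ,  0.11,  0.12,  0.13,  0.14,  0.15,  0.16,
        0.17,  0.18,  0.19]))
table z 0.0010711678540531798
top0 1 5
(array([3022, 6730, 1710,   34,   32,   34,   41,   35,   36,   57,  122,
        373,    5,   92,  120,   45,   56,  187,   20,    0]), array([-0.01,  0.  ,  0.01,  0.02,  0.03,  0.04,  0.05,  0.06,  0.07,
        0.08,  0.09,  0.1 ,  0.11,  0.12,  0.13,  0.14,  0.15,  0.16,
        0.17,  0.18,  0.19]))
table z 0.0008159941845577771
scene0 0 5
(array([ 827, 5614, 1136,  329,  700,  352,  199,  200,  221,  262,  215,
        215,  184,  175,  299,   55,    0,    0,    0,    0]), array([-0.01,  0.  ,  0.01,  0.02,  0.03,  0.04,  0.05,  0.06,  0.07,
        0.08,  0.09,  0.1 ,  0.11,  0.12,  0.13,  0.14,  0.15,  0.16,
        0.17,  0.18,  0.19]))
table z 0.0017350018827964624
scene0 1 3
(array([ 3356, 13739,  2691,   237,   234,   230,
[... 395 characters left out ...]
2  0.1422]
((569.5831298828125, -183.62551879882812), (14.099251747131348, 77.71284484863281), 10.703927993774414)
far 0.13 228 [ 0.5691 -0.1826  0.1382] [ 0.558  -0.2125  0.131 ] [ 0.58   -0.1534  0.1422]
((569.5536499023438, -183.3377227783203), (14.08835220336914, 60.237239837646484), 10.77916145324707)
near 0.105 314 [ 0.479  -0.1874  0.1316] [ 0.4667 -0.2447  0.1053] [ 0.4912 -0.1363  0.1425]
((479.48321533203125, -190.49099731445312), (13.907085418701172, 109.75444030761719), 10.62277603149414)
near 0.13 233 [ 0.4793 -0.1897  0.1384] [ 0.4685 -0.2196  0.13  ] [ 0.4899 -0.1606  0.1425]
((479.4686279296875, -190.48651123046875), (13.881990432739258, 59.60532760620117), 10.55681324005127)
```

View pics/top0_c1.png

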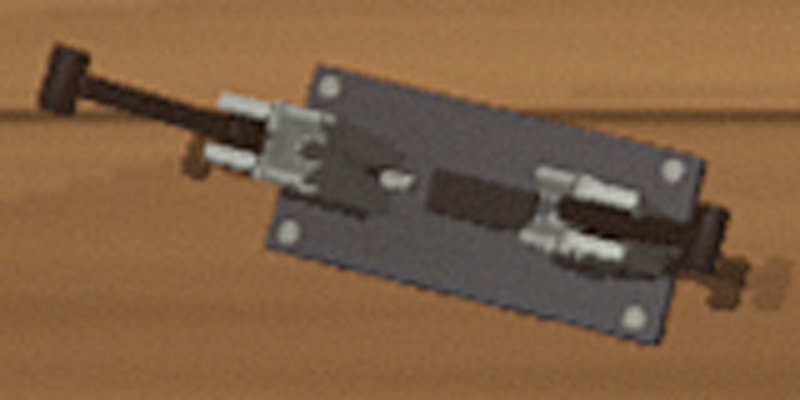

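View pics/scene0_c1.png

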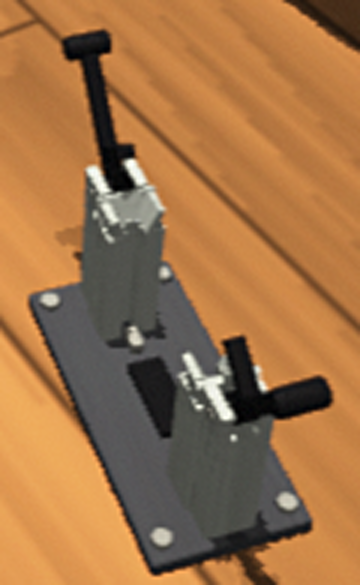

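```bash
python3 - <<'E'
from h import *
for n,(x,y,ww,h),near in [("top0",(90,165,160,80),(330,225,90,45)),("scene0",(295,205,120,195),(235,130,65,70))]:
    c=load(f"pics/{n}.npz"); w=cloud(c); P=w[y:y+h,x:x+ww].reshape(-1,3)
    I=c["img"][y:y+h,x:x+ww].reshape(-1,3).astype(int)
    m=(P[:,2]>.003)&(P[:,2]<.02)&(I.max(1)<110); 
    M=m.reshape(h,ww).astype(np.uint8); nn,l,st,_=cv2.connectedComponentsWithStats(M); k=1+st[1:,4].argmax(); q=P[(l==k).ravel()]
    print(n,"base",len(q),q.mean(0),cv2.minAreaRect((q[:,:2]*1000).astype(np.float32)))
    m=P[:,2]>.12; q=P[m]; lab=q[:,1]>q[:,1].mean()
    for L in (True,False):
        s=q[lab==L]; print("lever",L,len(s),s.mean(0),s.min(0),s.max(0)); t=s[s[:,2]>s[:,2].max()-.008]; print("  top",t.mean(0))
    m=(P[:,2]>.085)&(P[:,2]<.112); q=P[m]; q=q[~np.isnan(q[:,0])]
    print("guide tops",q.mean(0),cv2.minAreaRect((q[:,:2]*1000).astype(np.float32)))
    x,y,ww,h=near; q=w[y:y+h,x:x+ww].reshape(-1,3); q=q[(q[:,2]>.132)]
    print("bar",q.mean(0),cv2.minAreaRect((q[:,:2]*1000).astype(np.float32)), np.polyfit(q[:,1],q[:,0],1))
E
```

```text
top0 base 2292 [0.5587 0.2332 0.011 ] ((561.1220703125, 233.0070037841797), (189.52003479003906, 91.47130584716797), 76.7608871459961)
lever True 283 [0.5859 0.3373 0.1496] [0.5719 0.2951 0.1203] [0.6024 0.3645 0.1726]
  top [0.59   0.3549 0.1687]
lever False 237 [0.535  0.1274 0.1478] [0.5166 0.0972 0.1202] [0.5483 0.1695 0.1692]
  top [0.5299 0.1061 0.1653]
guide tops [0.5619 0.2403 0.1025] ((560.9506225585938, 233.57208251953125), (180.1856231689453, 32.949493408203125), 76.3123550415039)
bar [ 0.4794 -0.1899  0.1384] ((479.4686279296875, -190.48651123046875), (13.881990432739258, 59.60532760620117), 10.55681324005127) [-0.1762  0.4459]
scene0 base 3340 [0.5742 0.2422 0.0113] ((562.5020751953125, 235.83377075195312), (189.80445861816406, 90.8705062866211), 76.24710845947266)
lever True 443 [0.5887 0.3384 0.149 ] [0.5729 0.2978 0.1204] [0.6061 0.3668 0.1722]
  top [0.5934 0.3593 0.1685]
lever False 384 [0.5369 0.1276 0.1468] [0.5175 0.0985 0.1202] [0.5498 0.1706 0.169 ]
  top [0.5323 0.1099 0.1654]
guide tops [0.5654 0.2336 0.0996] ((561.9016723632812, 234.26841735839844), (183.86270141601562, 33.810848236083984), 75.95413970947266)
bar [ 0.4862 -0.1841  0.1379] ((507.74945068359375, -166.9251251220703), (106.24208068847656, 57.388877868652344), 39.43203353881836) [0.2313 0.5288]
```

The wide board is the one nearer the robot: its bar is at (0.4795,-0.1905) with its width axis at 100.6°, and its plate measures 109.8 mm. The dock centre is about (0.5615,0.234) with its y axis at about 76.5°, and the sizes match. I'll add a helper for the moves.

```bash
cat >> h.py <<'E'
from scipy.spatial.transform import Rotation as Ro
def plan(tgt,yaw_deg):
    """shift/turn in tool axes to reach tgt, pointing down, with tool y at world yaw"""
    from rig import telemetry
    o=telemetry.get_obs(); R=Ro.from_quat(o["tool_rot"]); a=np.radians(yaw_deg)
    Y=np.array([np.cos(a),np.sin(a),0]);Z=np.array([0,0,-1.]);G=Ro.from_matrix(np.c_[np.cross(Y,Z),Y,Z])
    y=R.as_matrix()[:,1]
    print("t",round(o["time"],2),"pos",o["position"],"yaw",np.degrees(np.arctan2(y[1],y[0])).round(2),"F",o["ft_force"],"M",o["moment"],"w",round(o["grip_width"],4))
    d=R.inv().apply(np.array(tgt)-o["position"]); r=(R.inv()*G).as_rotvec(degrees=True)
    print("d mm",(d*1000).round(1),"r deg",r.round(2))
E
python3 -c "
from h import *
plan([.4795,-.1905,.22],10.6)"
```

```text
t 0.15 pos [ 0.2082 -0.5887  0.2408] yaw -70.53 F [-0.4753 -0.5427  0.962 ] M [-0.0485 -0.0218  0.0232] w 0.087
d mm [ 388.4 -285.    21.4] r deg [ -0.07  -0.08 -81.13]
```

Request:
step_arm(
  targets=[
    {"dx": 0.04, "dy": -0.03, "dz": 0, "rz": -8},
    {"dx": 0.085, "dy": -0.062, "dz": 0, "rz": -17},
    {"dx": 0.13, "dy": -0.095, "dz": 0, "rz": -26},
    {"dx": 0.175, "dy": -0.128, "dz": 0, "rz": -35},
    {"dx": 0.215, "dy": -0.158, "dz": 0, "rz": -43},
  ],
  gripper=1,
)

```text
invalid input
```

```bash
python3 -c "
from h import *
plan([.4795,-.1905,.22],10.6)"
```

```text
t 0.15 pos [ 0.2082 -0.5887  0.2408] yaw -70.53 F [-0.4753 -0.5427  0.962 ] M [-0.0485 -0.0218  0.0232] w 0.087
d mm [ 388.4 -285.    21.4] r deg [ -0.07  -0.08 -81.13]
```

Request:
step_arm(
  targets=[
    {"dx": 0.04, "dy": -0.03, "dz": 0, "rx": 0, "ry": 0, "rz": -8},
    {"dx": 0.085, "dy": -0.062, "dz": 0, "rx": 0, "ry": 0, "rz": -17},
    {"dx": 0.13, "dy": -0.095, "dz": 0, "rx": 0, "ry": 0, "rz": -26},
    {"dx": 0.175, "dy": -0.128, "dz": 0, "rx": 0, "ry": 0, "rz": -35},
    {"dx": 0.215, "dy": -0.158, "dz": 0, "rx": 0, "ry": 0, "rz": -43},
  ],
  gripper=1,
)

```text
time: 0.78
position: [0.359, -0.3662, 0.241]
tool_rot: [0.854, 0.521, 0.0, -0.001]
ft_force: [0.4, -0.2, 0.1]
grip_width: 0.0874
```

```bash
python3 -c "
from h import *
plan([.4795,-.1905,.22],10.6)"
```

```text
t 0.78 pos [ 0.359  -0.3662  0.241 ] yaw -27.25 F [ 0.4047 -0.154   0.0741] M [-0.0124 -0.0952  0.0072] w 0.0874
d mm [211.3  26.7  21.3] r deg [ -0.04  -0.12 -37.85]
```

Request:
step_arm(
  targets=[
    {"dx": 0.045, "dy": 0.006, "dz": 0, "rx": 0, "ry": 0, "rz": -8},
    {"dx": 0.1, "dy": 0.013, "dz": 0, "rx": 0, "ry": 0, "rz": -17},
    {"dx": 0.155, "dy": 0.02, "dz": 0.005, "rx": 0, "ry": 0, "rz": -27},
    {"dx": 0.195, "dy": 0.025, "dz": 0.015, "rx": 0, "ry": 0, "rz": -34.5},
    {"dx": 0.211, "dy": 0.027, "dz": 0.021, "rx": 0, "ry": -0.1, "rz": -37.8},
  ],
)

```text
time: 1.4
position: [0.4802, -0.1889, 0.2198]
tool_rot: [0.637, 0.771, -0.0, -0.001]
ft_force: [-0.1, -0.6, 0.4]
grip_width: 0.0871
```

```bash
python3 - <<'E'
from h import *
from rig import viewer
c=viewer.camera("wrist"); cv2.imwrite("pics/wrist1.png",c["img"]); np.savez("pics/wrist1.npz",**c)
plan([.4795,-.1905,.132],10.6)
E
```

```text
t 1.45 pos [ 0.4803 -0.1882  0.2191] yaw 10.85 F [0.0006 0.2109 0.0455] M [ 0.0795 -0.0972  0.0026] w 0.0869
d mm [-2.4 -1.1 87.1] r deg [-0.08 -0.15  0.25]
```

View pics/wrist1.png

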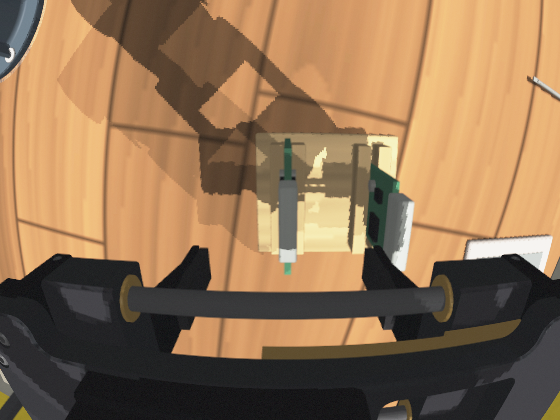

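The wrist view shows the wide board's bar at column 287, centred between the fingers (205 and 370). The narrow board is at (395,230), outside them. Descending.

Request:
step_arm(
  targets=[
    {"dx": -0.002, "dy": -0.001, "dz": 0.01, "rx": 0, "ry": -0.1, "rz": 0.2},
    {"dx": -0.002, "dy": -0.001, "dz": 0.035, "rx": 0, "ry": -0.1, "rz": 0.2},
    {"dx": -0.002, "dy": -0.001, "dz": 0.06, "rx": 0, "ry": -0.1, "rz": 0.2},
    {"dx": -0.002, "dy": -0.001, "dz": 0.08, "rx": 0, "ry": -0.1, "rz": 0.2},
    {"dx": -0.002, "dy": -0.001, "dz": 0.087, "rx": 0, "ry": -0.1, "rz": 0.2},
  ],
)

```text
time: 2.08
position: [0.4782, -0.1912, 0.1307]
tool_rot: [0.64, 0.769, -0.001, -0.002]
ft_force: [-0.2, -0.4, -0.0]
grip_width: 0.0873
```

```bash
python3 - <<'E'
from h import *
plan([.4795,-.1905,.132],10.6)
E
```

```text
t 2.08 pos [ 0.4782 -0.1912  0.1307] yaw 10.48 F [-0.1631 -0.4447 -0.0185] M [-0.0427 -0.1123  0.016 ] w 0.0873
d mm [ 0.5  1.4 -1.3] r deg [-0.2  -0.14 -0.12]
```

Closing on the bar, with about 25 N of grip.

Request:
step_arm(
  targets=[
    {"dx": 0, "dy": 0.001, "dz": -0.001, "rx": -0.2, "ry": -0.1, "rz": 0},
    {"dx": 0, "dy": 0.001, "dz": -0.001, "rx": -0.2, "ry": -0.1, "rz": 0},
    {"dx": 0, "dy": 0.001, "dz": -0.001, "rx": -0.2, "ry": -0.1, "rz": 0},
    {"dx": 0, "dy": 0.001, "dz": -0.001, "rx": -0.2, "ry": -0.1, "rz": 0},
    {"dx": 0, "dy": 0.001, "dz": -0.001, "rx": -0.2, "ry": -0.1, "rz": 0},
  ],
  gripper=0,
  force=25,
)

```text
time: 2.7
position: [0.4793, -0.191, 0.132]
tool_rot: [0.639, 0.769, 0.0, 0.0]
ft_force: [0.3, -0.5, 0.2]
grip_width: 0.045
```

```bash
python3 - <<'E'
from h import *
plan([.4795,-.1905,.132],10.6)
E
```

```text
t 2.7 pos [ 0.4793 -0.191   0.132 ] yaw 10.5 F [ 0.3068 -0.4551  0.2318] M [-0.0007 -0.1556  0.0031] w 0.045
d mm [0.5 0.2 0. ] r deg [ 0.03 -0.02 -0.1 ]
```

Request:
step_arm(
  targets=[
    {"dx": 0, "dy": 0, "dz": 0, "rx": 0, "ry": 0, "rz": 0},
    {"dx": 0, "dy": 0, "dz": 0, "rx": 0, "ry": 0, "rz": 0},
    {"dx": 0, "dy": 0, "dz": 0, "rx": 0, "ry": 0, "rz": 0},
    {"dx": 0, "dy": 0, "dz": 0, "rx": 0, "ry": 0, "rz": 0},
    {"dx": 0, "dy": 0, "dz": 0, "rx": 0, "ry": 0, "rz": 0},
  ],
)

```text
time: 3.32
position: [0.4795, -0.191, 0.132]
tool_rot: [0.639, 0.769, 0.0, 0.0]
ft_force: [0.5, 1.1, 0.1]
grip_width: 0.0136
```

Request:
step_arm(
  targets=[
    {"dx": 0, "dy": 0, "dz": 0, "rx": 0, "ry": 0, "rz": 0},
    {"dx": 0, "dy": 0, "dz": 0, "rx": 0, "ry": 0, "rz": 0},
    {"dx": 0, "dy": 0, "dz": -0.004, "rx": 0, "ry": 0, "rz": 0},
    {"dx": 0, "dy": 0, "dz": -0.012, "rx": 0, "ry": 0, "rz": 0},
    {"dx": 0, "dy": 0, "dz": -0.02, "rx": 0, "ry": 0, "rz": 0},
  ],
)

```text
time: 3.95
position: [0.4794, -0.191, 0.1525]
tool_rot: [0.639, 0.769, 0.0, 0.0]
ft_force: [1.6, -0.0, -2.8]
grip_width: 0.0137
```

```bash
python3 - <<'E'
from h import *
plan([.4795,-.1905,.26],10.6)
E
```

```text
t 3.95 pos [ 0.4794 -0.191   0.1525] yaw 10.49 F [ 1.5604 -0.0292 -2.7824] M [ 0.0082 -0.3029  0.0394] w 0.0137
d mm [   0.5    0.3 -107.5] r deg [ 0.03 -0.02 -0.11]
```

Request:
step_arm(
  targets=[
    {"dx": 0, "dy": 0, "dz": -0.02, "rx": 0, "ry": 0, "rz": 0},
    {"dx": 0, "dy": 0, "dz": -0.06, "rx": 0, "ry": 0, "rz": 0},
    {"dx": 0, "dy": 0, "dz": -0.105, "rx": 0, "ry": 0, "rz": 0},
    {"dx": 0, "dy": 0, "dz": -0.15, "rx": 0, "ry": 0, "rz": 0},
    {"dx": 0, "dy": 0, "dz": -0.18, "rx": 0, "ry": 0, "rz": 0},
  ],
)

```text
time: 4.58
position: [0.4789, -0.1911, 0.3353]
tool_rot: [0.64, 0.769, 0.0, 0.001]
ft_force: [-0.3, -0.5, -2.0]
grip_width: 0.0141
```

```bash
python3 - <<'E'
from h import *
plan([.5615,.234,.33],-13.5)
E
```

```text
t 4.58 pos [ 0.4789 -0.1911  0.3353] yaw 10.49 F [-0.3272 -0.4642 -1.9525] M [-0.0271 -0.1351 -0.0171] w 0.0141
d mm [403.  158.6   4.9] r deg [ 0.11  0.07 23.99]
```

Request:
step_arm(
  targets=[
    {"dx": 0.02, "dy": 0.008, "dz": 0, "rx": 0, "ry": 0, "rz": 1.5},
    {"dx": 0.055, "dy": 0.022, "dz": 0, "rx": 0, "ry": 0, "rz": 4},
    {"dx": 0.1, "dy": 0.039, "dz": 0, "rx": 0, "ry": 0, "rz": 6.5},
    {"dx": 0.15, "dy": 0.059, "dz": 0, "rx": 0, "ry": 0, "rz": 9},
    {"dx": 0.2, "dy": 0.079, "dz": 0, "rx": 0, "ry": 0, "rz": 12},
  ],
)

```text
time: 5.2
position: [0.5194, 0.0213, 0.3355]
tool_rot: [0.717, 0.697, -0.0, 0.001]
ft_force: [0.9, 0.2, -2.0]
grip_width: 0.0134
```

```bash
python3 - <<'E'
from h import *
plan([.5615,.234,.33],-13.5)
E
```

```text
t 5.2 pos [0.5194 0.0213 0.3355] yaw -1.65 F [ 0.8895  0.1669 -1.9542] M [-0.06   -0.177   0.0249] w 0.0134
d mm [213.8  35.9   5.2] r deg [ 0.07  0.09 11.85]
```

Request:
step_arm(
  targets=[
    {"dx": 0.05, "dy": 0.008, "dz": 0, "rx": 0, "ry": 0, "rz": 3},
    {"dx": 0.1, "dy": 0.017, "dz": 0, "rx": 0, "ry": 0, "rz": 6},
    {"dx": 0.15, "dy": 0.025, "dz": 0, "rx": 0, "ry": 0, "rz": 9},
    {"dx": 0.19, "dy": 0.032, "dz": 0, "rx": 0, "ry": 0, "rz": 11},
    {"dx": 0.214, "dy": 0.036, "dz": 0, "rx": 0, "ry": 0, "rz": 11.8},
  ],
)

```text
time: 5.82
position: [0.5607, 0.236, 0.3352]
tool_rot: [0.785, 0.62, -0.001, 0.001]
ft_force: [-0.9, -0.1, -1.7]
grip_width: 0.0137
```

```bash
python3 - <<'E'
from h import *
from rig import viewer
for n in ("wrist","scene","top"):
    c=viewer.camera(n); cv2.imwrite(f"pics/{n}2.png",c["img"]); np.savez(f"pics/{n}2.npz",**c)
plan([.5615,.234,.25],-13.5)
E
```

```text
t 5.97 pos [0.5607 0.2348 0.335 ] yaw -13.32 F [-0.9318 -0.0303 -2.0874] M [-0.0288 -0.0565  0.0354] w 0.0137
d mm [-0.4  1.  85. ] r deg [0.01 0.17 0.18]
```

View pics/wrist2.png

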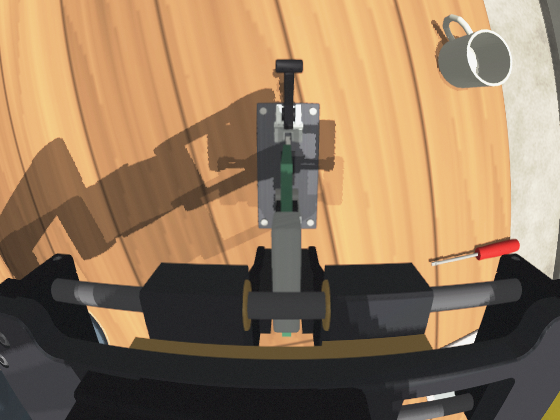

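View pics/scene2.png

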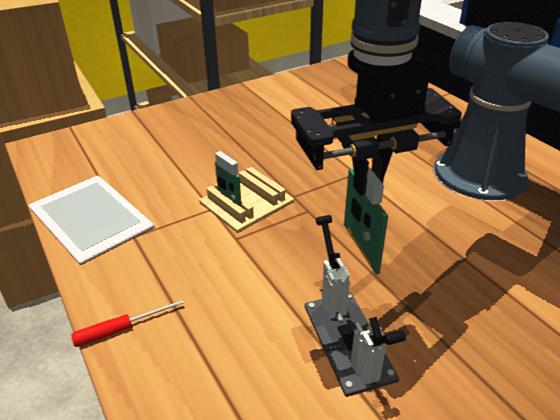

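The wrist view shows the held board in line with the dock (board near column 287, dock near 288). The scene view shows the board hanging upright above the dock, with the narrow board undisturbed. Lowering.

Request:
step_arm(
  targets=[
    {"dx": 0, "dy": 0.001, "dz": 0.015, "rx": 0, "ry": 0.1, "rz": 0.2},
    {"dx": 0, "dy": 0.001, "dz": 0.04, "rx": 0, "ry": 0.1, "rz": 0.2},
    {"dx": -0.001, "dy": 0.001, "dz": 0.065, "rx": 0, "ry": 0.1, "rz": 0.2},
    {"dx": -0.001, "dy": 0.001, "dz": 0.085, "rx": 0, "ry": 0.1, "rz": 0.2},
    {"dx": -0.001, "dy": 0.001, "dz": 0.093, "rx": 0, "ry": 0.1, "rz": 0.2},
  ],
)

```text
time: 6.6
position: [0.56, 0.2317, 0.2398]
tool_rot: [0.786, 0.618, -0.003, -0.0]
ft_force: [0.5, 0.4, -1.8]
grip_width: 0.0138
```

```bash
python3 - <<'E'
from h import *
from rig import viewer
for n in ("wrist","scene"):
    c=viewer.camera(n); cv2.imwrite(f"pics/{n}3.png",c["img"]); np.savez(f"pics/{n}3.npz",**c)
I=c["img"]
cv2.imwrite("pics/scene3c.png",cv2.resize(I[180:400,280:430],None,fx=2.7,fy=2.7,interpolation=cv2.INTER_CUBIC))
w=cloud(c)
hsv=cv2.cvtColor(I,cv2.COLOR_BGR2HSV)
g=(hsv[...,0]>40)&(hsv[...,0]<90)&(hsv[...,1]>80)&(np.arange(560)>300)[None]&(w[...,2]>.1)
P=w[g]; P=P[~np.isnan(P[:,0])]
print(len(P),P.min(0),P.max(0))
m=P.mean(0);u,s,v=np.linalg.svd(P-m); r=np.linalg.norm(P-m,axis=1); d=(P-m)@v[2]; k=abs(d)<.003; m=P[k].mean(0);u,s,v=np.linalg.svd(P[k]-m); print("normal",v[2],"yaw",np.degrees(np.arctan2(v[2][1],v[2][0])))
e=np.array([np.cos(np.radians(76.4)),np.sin(np.radians(76.4))]); a=(P[:,:2]-[.5613,.2338])@e; n=np.array([e[1],-e[0]]); b=(P[k][:,:2]-[.5613,.2338])@n
print("along",np.percentile(a,[1,50,99]),"normal off face",np.median(b))
plan([.5613,.2338,.20],-13.6)
E
```

```text
1524 [-0.6361 -0.5759  0.109 ] [0.6552 0.3169 0.4017]
normal [-0.5042  0.8572 -0.1043] yaw 120.46397854609219
along [-0.8264  0.0202  0.0539] normal off face 0.0010986971972941
t 6.7 pos [0.5606 0.2323 0.2408] yaw -13.59 F [-0.222   0.2689 -1.6296] M [-0.0415 -0.1045 -0.0108] w 0.0137
d mm [ 1.7  0.4 40.8] r deg [-0.14  0.15  0.01]
```

View pics/scene3c.png

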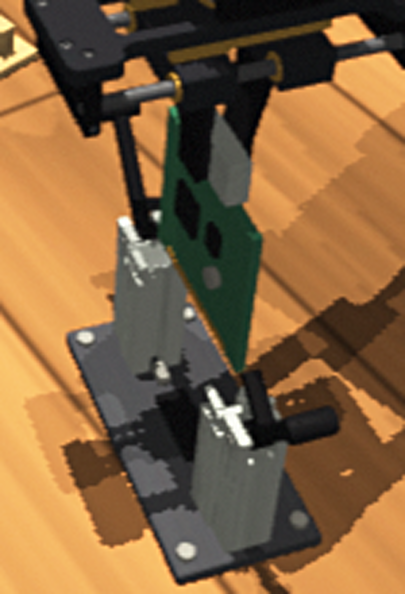

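View pics/wrist3.png

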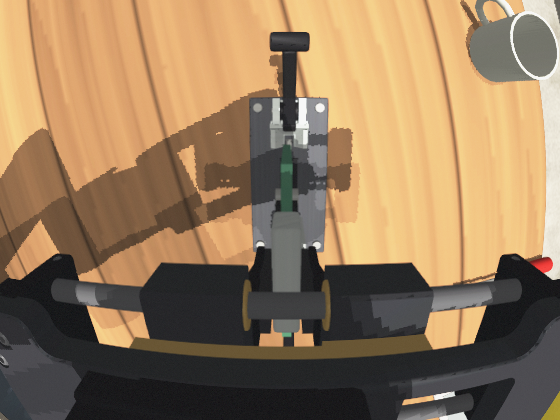

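Both pictures show the board's bottom edge just above the flares, in line with both guides. The wrist view has the board at column 287 and the far guide at 289. Easing it into the flare while I watch the force.

Request:
step_arm(
  targets=[
    {"dx": 0.001, "dy": 0, "dz": 0.006, "rx": 0, "ry": 0.1, "rz": 0},
    {"dx": 0.0015, "dy": 0, "dz": 0.014, "rx": 0, "ry": 0.1, "rz": 0},
    {"dx": 0.0015, "dy": 0, "dz": 0.022, "rx": 0, "ry": 0.1, "rz": 0},
    {"dx": 0.0015, "dy": 0, "dz": 0.03, "rx": 0, "ry": 0.1, "rz": 0},
    {"dx": 0.0015, "dy": 0, "dz": 0.036, "rx": 0, "ry": 0.1, "rz": 0},
  ],
)

```text
time: 7.32
position: [0.5607, 0.2337, 0.2041]
tool_rot: [0.786, 0.619, -0.001, -0.001]
ft_force: [-0.5, -0.4, -1.4]
grip_width: 0.0135
```

```bash
python3 - <<'E'
from h import *
plan([.5613,.2338,.15],-13.6)
E
```

```text
t 7.33 pos [0.5607 0.2337 0.2041] yaw -13.58 F [-0.4634 -0.4186 -1.3807] M [-0.0507 -0.1215 -0.028 ] w 0.0135
d mm [ 0.3  0.7 54.1] r deg [-0.16  0.07  0.02]
```

No contact force, and the board's bottom is at about 82 mm, inside the straight channels. Continuing.

Request:
step_arm(
  targets=[
    {"dx": 0, "dy": 0, "dz": 0.008, "rx": 0, "ry": 0, "rz": 0},
    {"dx": 0, "dy": 0, "dz": 0.02, "rx": 0, "ry": 0, "rz": 0},
    {"dx": 0, "dy": 0, "dz": 0.032, "rx": 0, "ry": 0, "rz": 0},
    {"dx": 0, "dy": 0, "dz": 0.043, "rx": 0, "ry": 0, "rz": 0},
    {"dx": 0, "dy": 0, "dz": 0.05, "rx": 0, "ry": 0, "rz": 0},
  ],
)

```text
time: 7.95
position: [0.5606, 0.2336, 0.1532]
tool_rot: [0.786, 0.618, -0.001, -0.001]
ft_force: [0.6, 0.0, -1.1]
grip_width: 0.0137
```

```bash
python3 - <<'E'
from h import *
plan([.5613,.2338,.14],-13.6)
E
```

```text
t 7.95 pos [0.5606 0.2336 0.1532] yaw -13.59 F [ 0.5741  0.0128 -1.0768] M [ 0.     -0.2156 -0.0243] w 0.0137
d mm [ 0.3  0.6 13.2] r deg [-0.17  0.07  0.01]
```

Request:
step_arm(
  targets=[
    {"dx": 0, "dy": 0, "dz": 0.003, "rx": 0, "ry": 0, "rz": 0},
    {"dx": 0, "dy": 0, "dz": 0.006, "rx": 0, "ry": 0, "rz": 0},
    {"dx": 0, "dy": 0, "dz": 0.009, "rx": 0, "ry": 0, "rz": 0},
    {"dx": 0, "dy": 0, "dz": 0.012, "rx": 0, "ry": 0, "rz": 0},
    {"dx": 0, "dy": 0, "dz": 0.013, "rx": 0, "ry": 0, "rz": 0},
  ],
)

```text
time: 8.57
position: [0.5606, 0.2336, 0.1401]
tool_rot: [0.786, 0.618, -0.001, -0.001]
ft_force: [0.8, 0.9, -1.7]
grip_width: 0.0137
```

```bash
python3 - <<'E'
from h import *
from rig import viewer
c=viewer.camera("scene"); I=c["img"]
cv2.imwrite("pics/scene4c.png",cv2.resize(I[180:400,280:430],None,fx=2.7,fy=2.7,interpolation=cv2.INTER_CUBIC))
plan([.5613,.2338,.138],-13.6)
E
```

```text
t 8.62 pos [0.5607 0.2336 0.1401] yaw -13.59 F [ 0.5347 -0.5323 -1.6531] M [ 0.0012 -0.2422 -0.0336] w 0.0137
d mm [0.3 0.6 2.1] r deg [-0.17  0.07  0.01]
```

View pics/scene4c.png

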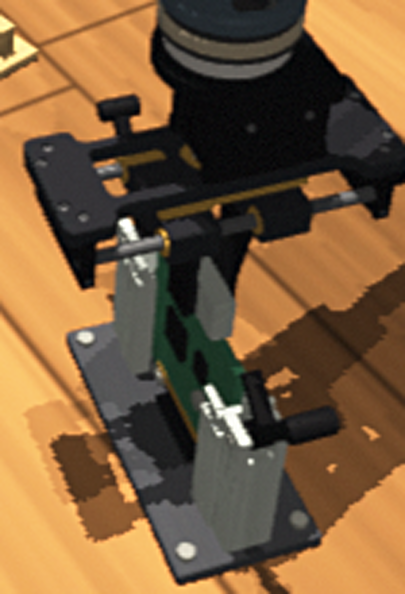

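The board is down in both guides, with the bottom edge at about 18 mm and no contact with the shoes yet. Lowering a few more mm.

Request:
step_arm(
  targets=[
    {"dx": 0, "dy": 0, "dz": 0.001, "rx": 0, "ry": 0, "rz": 0},
    {"dx": 0, "dy": 0, "dz": 0.0015, "rx": 0, "ry": 0, "rz": 0},
    {"dx": 0, "dy": 0, "dz": 0.002, "rx": 0, "ry": 0, "rz": 0},
    {"dx": 0, "dy": 0, "dz": 0.002, "rx": 0, "ry": 0, "rz": 0},
    {"dx": 0, "dy": 0, "dz": 0.002, "rx": 0, "ry": 0, "rz": 0},
  ],
)

```text
time: 9.25
position: [0.5608, 0.2336, 0.1384]
tool_rot: [0.786, 0.618, -0.001, -0.001]
ft_force: [-0.6, 0.2, 3.8]
grip_width: 0.014
```

```bash
python3 - <<'E'
from h import *
plan([.5613,.2338,.138],-13.6)
E
```

```text
t 9.25 pos [0.5608 0.2336 0.1384] yaw -13.59 F [-0.5683  0.1934  3.7753] M [-0.0708  0.0839 -0.005 ] w 0.014
d mm [0.3 0.5 0.4] r deg [-0.15  0.06  0.01]
```

It is resting on the shoes (about +5.5 N). Releasing it gently.

Request:
step_arm(
  targets=[
    {"dx": 0, "dy": 0, "dz": 0, "rx": 0, "ry": 0, "rz": 0},
    {"dx": 0, "dy": 0, "dz": 0, "rx": 0, "ry": 0, "rz": 0},
    {"dx": 0, "dy": 0, "dz": 0, "rx": 0, "ry": 0, "rz": 0},
    {"dx": 0, "dy": 0, "dz": 0, "rx": 0, "ry": 0, "rz": 0},
    {"dx": 0, "dy": 0, "dz": 0, "rx": 0, "ry": 0, "rz": 0},
  ],
  gripper=0.5,
)

```text
time: 9.88
position: [0.5608, 0.2336, 0.1383]
tool_rot: [0.786, 0.619, -0.001, -0.001]
ft_force: [-0.3, 0.2, 0.1]
grip_width: 0.0429
```

Request:
step_arm(
  targets=[
    {"dx": 0, "dy": 0, "dz": -0.01, "rx": 0, "ry": 0, "rz": 0},
    {"dx": 0, "dy": 0, "dz": -0.03, "rx": 0, "ry": 0, "rz": 0},
    {"dx": 0, "dy": 0, "dz": -0.06, "rx": 0, "ry": 0, "rz": 0},
    {"dx": 0, "dy": 0, "dz": -0.09, "rx": 0, "ry": 0, "rz": 0},
    {"dx": 0, "dy": 0, "dz": -0.11, "rx": 0, "ry": 0, "rz": 0},
  ],
)

```text
time: 10.5
position: [0.5617, 0.2338, 0.2508]
tool_rot: [0.786, 0.619, 0.0, -0.0]
ft_force: [0.1, -0.5, -1.7]
grip_width: 0.0438
```

```bash
python3 - <<'E'
from h import *
from rig import viewer
c=viewer.camera("scene"); I=c["img"]; np.savez("pics/scene5.npz",**c)
cv2.imwrite("pics/scene5c.png",cv2.resize(I[180:400,280:430],None,fx=2.7,fy=2.7,interpolation=cv2.INTER_CUBIC))
w=cloud(c)
P=w[180:400,290:420].reshape(-1,3); C=I[180:400,290:420].reshape(-1,3).astype(int)
D=np.array([.5613,.2338]);e=np.array([np.cos(np.radians(76.4)),np.sin(np.radians(76.4))]);n=np.array([e[1],-e[0]])
a=(P[:,:2]-D)@e;b=(P[:,:2]-D)@n
m=(abs(a)<.032)&(abs(b)<.02)&(P[:,2]>.1)&(P[:,2]<.17); print("bar top z",np.percentile(P[m,2],[50,95,99]),"a",np.percentile(a[m],[1,99]),"b",np.percentile(b[m],[1,99]))
for s in (1,-1):
    m=(s*a>.09)&(s*a<.17)&(abs(b)<.03)&(P[:,2]>.12)&(P[:,2]<.19); print(s,m.sum(),"tip a",np.percentile(a[m],[2,98]),"z",np.percentile(P[m,2],[2,98]))
plan([.5613,.2338,.138],-13.6)
E
```

```text
bar top z [0.139  0.1478 0.1484] a [-0.0289  0.0309] b [-0.0075  0.0062]
1 286 tip a [0.0962 0.1347] z [0.1222 0.1719]
-1 315 tip a [-0.132  -0.0918] z [0.1219 0.1681]
t 10.55 pos [0.563  0.2342 0.2533] yaw -13.58 F [ 0.8529 -0.1944  1.6859] M [-0.0004 -0.0915 -0.0215] w 0.0434
d mm [ -1.1  -2.1 115.3] r deg [ 0.25 -0.13  0.03]
```

View pics/scene5c.png

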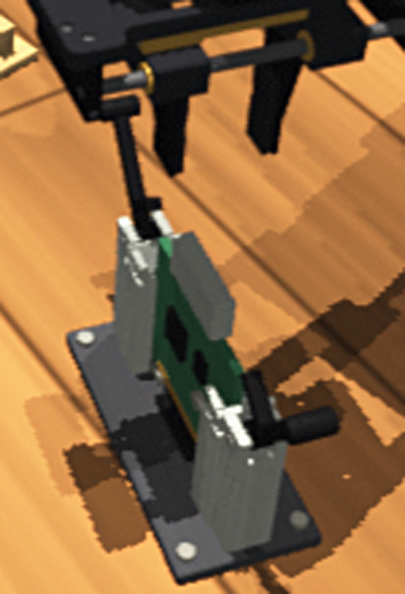

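The board stands in both guides, with its bar top at about 147 mm in this view (4 mm above home) and both levers still open. Next I'll shut the gripper and go outside the left lever.

```bash
cat >> h.py <<'E'
D=np.array([.5613,.2338]);e=np.array([np.cos(np.radians(76.4)),np.sin(np.radians(76.4))]);n=np.array([e[1],-e[0]])
def dk(a,z,b=0): p=D+a*e+b*n; return [p[0],p[1],z]
E
python3 - <<'E'
from h import *
plan(dk(.165,.255),-13.6)
E
```

```text
t 10.55 pos [0.563  0.2342 0.2533] yaw -13.58 F [ 0.8529 -0.1944  1.6859] M [-0.0004 -0.0915 -0.0215] w 0.0434
d mm [164.2  -1.5  -1.3] r deg [ 0.25 -0.13  0.03]
```

Request:
step_arm(
  targets=[
    {"dx": 0.03, "dy": 0, "dz": -0.001, "rx": 0.2, "ry": -0.1, "rz": 0},
    {"dx": 0.07, "dy": -0.001, "dz": -0.001, "rx": 0.2, "ry": -0.1, "rz": 0},
    {"dx": 0.115, "dy": -0.001, "dz": -0.001, "rx": 0.2, "ry": -0.1, "rz": 0},
    {"dx": 0.15, "dy": -0.001, "dz": -0.001, "rx": 0.2, "ry": -0.1, "rz": 0},
    {"dx": 0.164, "dy": -0.0015, "dz": -0.001, "rx": 0.2, "ry": -0.1, "rz": 0},
  ],
  gripper=0,
)

```text
time: 11.18
position: [0.5998, 0.3957, 0.2542]
tool_rot: [0.785, 0.619, 0.0, 0.0]
ft_force: [-0.5, -0.8, 0.4]
grip_width: 0.0035
```

```bash
python3 - <<'E'
from h import *
plan(dk(.165,.172),-13.6)
E
```

```text
t 11.18 pos [0.5998 0.3957 0.2542] yaw -13.47 F [-0.4706 -0.832   0.3699] M [-0.0189 -0.0631  0.0157] w 0.0035
d mm [-1.4  0.5 82.2] r deg [ 0.04 -0.03  0.13]
```

Request:
step_arm(
  targets=[
    {"dx": -0.001, "dy": 0, "dz": 0.01, "rx": 0, "ry": 0, "rz": 0.1},
    {"dx": -0.001, "dy": 0, "dz": 0.03, "rx": 0, "ry": 0, "rz": 0.1},
    {"dx": -0.001, "dy": 0, "dz": 0.055, "rx": 0, "ry": 0, "rz": 0.1},
    {"dx": -0.001, "dy": 0, "dz": 0.075, "rx": 0, "ry": 0, "rz": 0.1},
    {"dx": -0.001, "dy": 0, "dz": 0.082, "rx": 0, "ry": 0, "rz": 0.1},
  ],
)

```text
time: 11.8
position: [0.5988, 0.3932, 0.1701]
tool_rot: [0.786, 0.618, -0.002, -0.0]
ft_force: [1.1, 0.2, 0.3]
grip_width: -0.0002
```

```bash
python3 - <<'E'
from h import *
from rig import viewer
c=viewer.camera("scene"); I=c["img"]
cv2.imwrite("pics/scene6c.png",cv2.resize(I[180:400,280:430],None,fx=2.7,fy=2.7,interpolation=cv2.INTER_CUBIC))
plan(dk(.0965,.172),-13.6)
E
```

```text
t 11.85 pos [0.5989 0.3935 0.17  ] yaw -13.62 F [ 0.2941 -0.467  -0.2128] M [-0.0306 -0.093   0.0035] w 0.0006
d mm [-67.6   1.   -1.8] r deg [-0.12  0.11 -0.02]
```

View pics/scene6c.png

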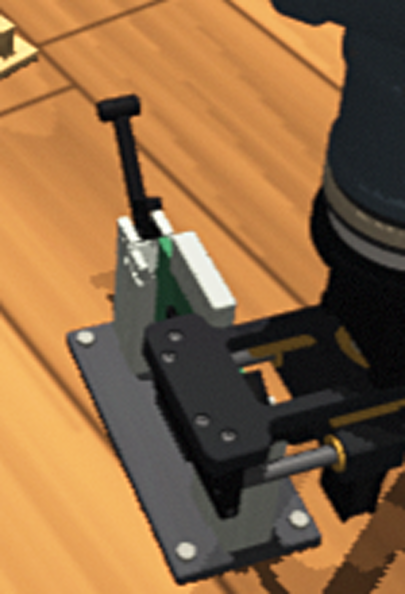

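The closed gripper is outside the left lever at (300,430) and touches nothing. Pushing inward.

Request:
step_arm(
  targets=[
    {"dx": -0.01, "dy": 0.001, "dz": 0, "rx": 0, "ry": 0, "rz": 0},
    {"dx": -0.02, "dy": 0.001, "dz": 0, "rx": 0, "ry": 0, "rz": 0},
    {"dx": -0.03, "dy": 0.001, "dz": -0.001, "rx": 0, "ry": 0, "rz": 0},
    {"dx": -0.04, "dy": 0.001, "dz": -0.002, "rx": 0, "ry": 0, "rz": 0},
    {"dx": -0.048, "dy": 0.001, "dz": -0.002, "rx": 0, "ry": 0, "rz": 0},
  ],
)

```text
time: 12.48
position: [0.5894, 0.3465, 0.1738]
tool_rot: [0.786, 0.618, 0.0, 0.0]
ft_force: [0.9, 2.5, 2.8]
grip_width: 0.0003
```

```bash
python3 - <<'E'
from h import *
plan(dk(.0955,.172),-13.6)
E
```

```text
t 12.47 pos [0.5894 0.3465 0.1738] yaw -13.63 F [0.9065 2.5256 2.7868] M [ 0.4054 -0.2242  0.0177] w 0.0003
d mm [-20.7  -0.8   1.7] r deg [ 0.04 -0.02 -0.03]
```

Request:
step_arm(
  targets=[
    {"dx": -0.006, "dy": 0, "dz": 0, "rx": 0, "ry": 0, "rz": 0},
    {"dx": -0.012, "dy": -0.001, "dz": 0, "rx": 0, "ry": 0, "rz": 0},
    {"dx": -0.016, "dy": -0.001, "dz": 0, "rx": 0, "ry": 0, "rz": 0},
    {"dx": -0.018, "dy": -0.001, "dz": 0, "rx": 0, "ry": 0, "rz": 0},
    {"dx": -0.019, "dy": -0.001, "dz": 0, "rx": 0, "ry": 0, "rz": 0},
  ],
)

```text
time: 13.1
position: [0.5846, 0.3293, 0.1744]
tool_rot: [0.786, 0.618, 0.002, -0.0]
ft_force: [1.9, 6.2, 4.2]
grip_width: 0.0002
```

```bash
python3 - <<'E'
from h import *
plan(dk(.0955,.172),-13.6)
E
```

```text
t 13.1 pos [0.5846 0.3293 0.1744] yaw -13.63 F [1.8848 6.2144 4.2275] M [ 0.8258 -0.385  -0.0048] w 0.0002
d mm [-2.8 -0.2  2.3] r deg [ 0.13 -0.18 -0.03]
```

Request:
step_arm(
  targets=[
    {"dx": -0.001, "dy": 0, "dz": 0, "rx": 0, "ry": 0, "rz": 0},
    {"dx": -0.002, "dy": 0, "dz": 0, "rx": 0, "ry": 0, "rz": 0},
    {"dx": -0.003, "dy": 0, "dz": 0, "rx": 0, "ry": 0, "rz": 0},
    {"dx": -0.003, "dy": 0, "dz": 0, "rx": 0, "ry": 0, "rz": 0},
    {"dx": -0.003, "dy": 0, "dz": 0, "rx": 0, "ry": 0, "rz": 0},
  ],
)

```text
time: 13.72
position: [0.5844, 0.3286, 0.1745]
tool_rot: [0.786, 0.618, 0.004, -0.001]
ft_force: [2.5, 8.4, 2.9]
grip_width: 0.0007
```

```bash
python3 - <<'E'
from h import *
plan(dk(.0955,.172),-13.6)
E
```

```text
t 13.72 pos [0.5844 0.3286 0.1745] yaw -13.64 F [2.4918 8.4075 2.8559] M [ 1.2875 -0.4399 -0.0214] w 0.0007
d mm [-2.1 -0.2  2.5] r deg [ 0.19 -0.44 -0.04]
```

Request:
step_arm(
  targets=[
    {"dx": -0.002, "dy": 0, "dz": 0, "rx": 0, "ry": -0.2, "rz": 0},
    {"dx": -0.004, "dy": 0, "dz": 0, "rx": 0, "ry": -0.4, "rz": 0},
    {"dx": -0.006, "dy": 0, "dz": 0, "rx": 0, "ry": -0.4, "rz": 0},
    {"dx": -0.006, "dy": 0, "dz": 0, "rx": 0, "ry": -0.4, "rz": 0},
    {"dx": -0.006, "dy": 0, "dz": 0, "rx": 0, "ry": -0.4, "rz": 0},
  ],
)

```text
time: 14.35
position: [0.5843, 0.3279, 0.1748]
tool_rot: [0.786, 0.618, 0.006, -0.001]
ft_force: [2.9, 15.0, -0.7]
grip_width: 0.0003
```

```bash
python3 - <<'E'
from h import *
from rig import viewer
plan(dk(.165,.175),-13.6)
c=viewer.camera("scene"); I=c["img"]
cv2.imwrite("pics/scene7c.png",cv2.resize(I[180:400,280:430],None,fx=2.7,fy=2.7,interpolation=cv2.INTER_CUBIC))
c=viewer.camera("wrist"); cv2.imwrite("pics/wrist7.png",c["img"])
E
```

```text
t 14.35 pos [0.5843 0.3279 0.1748] yaw -13.68 F [ 2.9327 14.9667 -0.7182] M [ 2.416  -0.6328  0.0279] w 0.0003
d mm [68.1 -0.3  0.5] r deg [ 0.31 -0.66 -0.07]
```

View pics/scene7c.png

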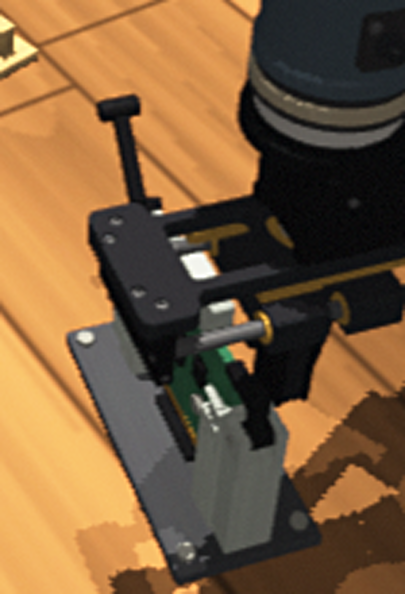

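View pics/wrist7.png

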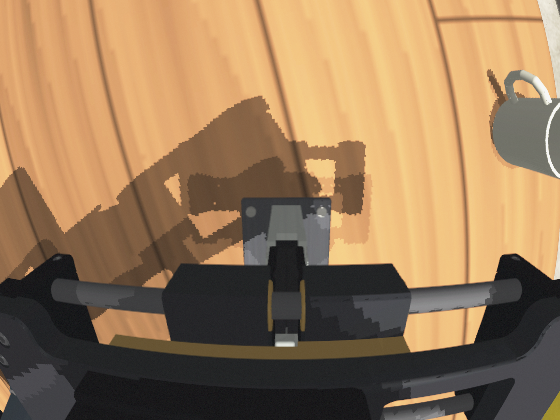

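Force rises to 15 N with almost no movement, so the lever looks to be at its hard stop. The gripper hides it in both views, so I'll back out, go up and measure.

Request:
step_arm(
  targets=[
    {"dx": 0.01, "dy": 0, "dz": 0, "rx": 0, "ry": -0.6, "rz": 0},
    {"dx": 0.025, "dy": 0, "dz": -0.005, "rx": 0, "ry": -0.6, "rz": 0},
    {"dx": 0.035, "dy": 0, "dz": -0.025, "rx": 0, "ry": -0.6, "rz": 0},
    {"dx": 0.04, "dy": 0, "dz": -0.055, "rx": 0, "ry": -0.6, "rz": 0},
    {"dx": 0.04, "dy": 0, "dz": -0.09, "rx": 0, "ry": -0.6, "rz": 0},
  ],
)

```text
time: 15.08
position: [0.5922, 0.3655, 0.2647]
tool_rot: [0.786, 0.618, -0.0, 0.002]
ft_force: [0.4, 0.1, -0.3]
grip_width: 0.0004
```

```bash
python3 - <<'E'
from h import *
plan(dk(-.165,.265),-13.6)
E
```

```text
t 15.07 pos [0.5922 0.3655 0.2647] yaw -13.65 F [ 0.4283  0.1309 -0.2846] M [-0.0044 -0.0888 -0.0418] w 0.0004
d mm [-300.3    1.2    0.5] r deg [ 0.16  0.14 -0.05]
```

Request:
step_arm(
  targets=[
    {"dx": -0.03, "dy": 0, "dz": 0, "rx": 0, "ry": 0, "rz": 0},
    {"dx": -0.075, "dy": 0, "dz": 0, "rx": 0, "ry": 0, "rz": 0},
    {"dx": -0.125, "dy": 0, "dz": 0, "rx": 0, "ry": 0, "rz": 0},
    {"dx": -0.175, "dy": 0, "dz": 0, "rx": 0, "ry": 0, "rz": 0},
    {"dx": -0.22, "dy": 0.001, "dz": 0, "rx": 0, "ry": 0, "rz": 0},
  ],
)

```text
time: 15.7
position: [0.5401, 0.1495, 0.265]
tool_rot: [0.786, 0.618, -0.002, 0.002]
ft_force: [-0.1, 0.3, -0.3]
grip_width: 0.0001
```

Request:
step_arm(
  targets=[
    {"dx": -0.03, "dy": 0, "dz": 0, "rx": 0, "ry": 0, "rz": 0},
    {"dx": -0.055, "dy": 0, "dz": 0, "rx": 0, "ry": 0, "rz": 0},
    {"dx": -0.075, "dy": 0, "dz": 0, "rx": 0, "ry": 0, "rz": 0},
    {"dx": -0.08, "dy": 0, "dz": 0, "rx": 0, "ry": 0, "rz": 0},
    {"dx": -0.08, "dy": 0, "dz": 0, "rx": 0, "ry": 0, "rz": 0},
  ],
)

```text
time: 16.32
position: [0.5212, 0.0718, 0.2654]
tool_rot: [0.786, 0.618, -0.002, 0.002]
ft_force: [0.1, 1.0, 0.5]
grip_width: 0.0007
```

```bash
cat > meas.py <<'E'
from h import *
from rig import viewer
import sys
k=sys.argv[1]
c=viewer.camera("scene"); I=c["img"]
cv2.imwrite(f"pics/scene{k}c.png",cv2.resize(I[180:400,280:430],None,fx=2.7,fy=2.7,interpolation=cv2.INTER_CUBIC))
w=cloud(c)
P=w[180:400,290:420].reshape(-1,3)
a=(P[:,:2]-D)@e;b=(P[:,:2]-D)@n
m=(abs(a)<.032)&(abs(b)<.02)&(P[:,2]>.1)&(P[:,2]<.17); print("bar top z",np.percentile(P[m,2],[50,95,99]),"a",np.percentile(a[m],[1,99]),"b",np.percentile(b[m],[1,99]))
for s in (1,-1):
    m=(s*a>.06)&(s*a<.14)&(abs(b)<.03)&(P[:,2]>.15)&(P[:,2]<.19); print(s,m.sum(),"tip a",np.percentile(a[m],[2,98]) if m.any() else 0,"z",np.percentile(P[m,2],[2,98]) if m.any() else 0)
E
python3 meas.py 8; python3 -c "
from h import *
plan(dk(-.165,.172),-13.6)"
```

```text
bar top z [0.1372 0.1443 0.1454] a [-0.0295  0.0307] b [-0.0076  0.0061]
1 308 tip a [0.0752 0.0871] z [0.1509 0.1872]
-1 176 tip a [-0.1355 -0.1141] z [0.1505 0.1683]
t 16.38 pos [0.5212 0.0722 0.2654] yaw -13.64 F [ 0.509  -0.615   0.3906] M [-0.0418 -0.1232 -0.0382] w 0.0006
d mm [ 2.   0.9 93.4] r deg [ 0.02  0.26 -0.04]
```

View pics/scene8c.png

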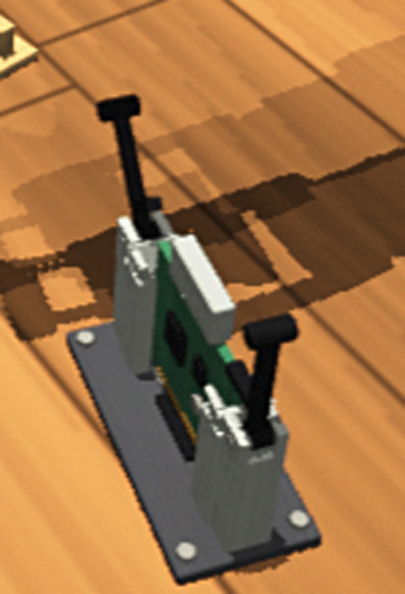

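The left lever is upright at (270,335), with its tip top at 187 mm and its outer face at 87 mm, as expected when shut. The right lever at (120,105) is still open. Going down outside it.

Request:
step_arm(
  targets=[
    {"dx": 0.001, "dy": 0.001, "dz": 0.015, "rx": 0, "ry": 0.2, "rz": 0},
    {"dx": 0.001, "dy": 0.001, "dz": 0.04, "rx": 0, "ry": 0.2, "rz": 0},
    {"dx": 0.002, "dy": 0.001, "dz": 0.065, "rx": 0, "ry": 0.2, "rz": 0},
    {"dx": 0.002, "dy": 0.001, "dz": 0.083, "rx": 0, "ry": 0.2, "rz": 0},
    {"dx": 0.002, "dy": 0.001, "dz": 0.091, "rx": 0, "ry": 0.2, "rz": 0},
  ],
)

```text
time: 17.0
position: [0.5216, 0.0741, 0.1724]
tool_rot: [0.786, 0.619, -0.002, -0.001]
ft_force: [-0.1, -0.1, 0.2]
grip_width: 0.0006
```

Request:
step_arm(
  targets=[
    {"dx": 0.01, "dy": 0, "dz": 0, "rx": 0, "ry": 0, "rz": 0},
    {"dx": 0.02, "dy": 0, "dz": 0, "rx": 0, "ry": 0, "rz": 0},
    {"dx": 0.03, "dy": 0, "dz": -0.001, "rx": 0, "ry": 0, "rz": 0},
    {"dx": 0.04, "dy": 0, "dz": -0.002, "rx": 0, "ry": 0, "rz": 0},
    {"dx": 0.048, "dy": 0, "dz": -0.002, "rx": 0, "ry": 0, "rz": 0},
  ],
)

```text
time: 17.62
position: [0.5337, 0.1213, 0.1753]
tool_rot: [0.786, 0.619, -0.001, 0.0]
ft_force: [-0.7, -2.2, 2.6]
grip_width: 0.0009
```

```bash
python3 - <<'E'
from h import *
plan(dk(-.0955,.174),-13.6)
E
```

```text
t 17.62 pos [0.5337 0.1213 0.1753] yaw -13.55 F [-0.7375 -2.1649  2.5611] M [-0.4911 -0.0697  0.0139] w 0.0009
d mm [20.3  0.4  1.3] r deg [-0.03  0.09  0.05]
```

Request:
step_arm(
  targets=[
    {"dx": 0.006, "dy": 0, "dz": 0, "rx": 0, "ry": 0, "rz": 0},
    {"dx": 0.012, "dy": 0, "dz": 0, "rx": 0, "ry": 0, "rz": 0},
    {"dx": 0.017, "dy": 0, "dz": 0, "rx": 0, "ry": 0, "rz": 0},
    {"dx": 0.021, "dy": 0, "dz": 0, "rx": 0, "ry": 0, "rz": 0},
    {"dx": 0.022, "dy": 0, "dz": 0, "rx": 0, "ry": 0, "rz": 0},
  ],
)

```text
time: 18.25
position: [0.5385, 0.1414, 0.1752]
tool_rot: [0.785, 0.619, -0.002, 0.001]
ft_force: [-0.7, -8.9, 3.6]
grip_width: 0.0005
```

```bash
python3 - <<'E'
from h import *
plan(dk(-.0955,.174),-13.6)
E
```

```text
t 18.25 pos [0.5385 0.1414 0.1752] yaw -13.47 F [-0.6889 -8.8784  3.6323] M [-1.421   0.105   0.0108] w 0.0005
d mm [-0.3  0.5  1.2] r deg [-0.07  0.3   0.13]
```

Request:
step_arm(
  targets=[
    {"dx": 0.002, "dy": 0, "dz": 0, "rx": 0, "ry": 0.3, "rz": 0},
    {"dx": 0.004, "dy": 0, "dz": 0, "rx": 0, "ry": 0.3, "rz": 0},
    {"dx": 0.006, "dy": 0, "dz": 0, "rx": 0, "ry": 0.3, "rz": 0},
    {"dx": 0.007, "dy": 0, "dz": 0, "rx": 0, "ry": 0.3, "rz": 0},
    {"dx": 0.007, "dy": 0, "dz": 0, "rx": 0, "ry": 0.3, "rz": 0},
  ],
)

```text
time: 18.88
position: [0.5386, 0.1423, 0.1753]
tool_rot: [0.784, 0.62, -0.006, 0.003]
ft_force: [-3.5, -20.7, 7.5]
grip_width: 0.0008
```

Request:
step_arm(
  targets=[
    {"dx": -0.01, "dy": 0, "dz": 0, "rx": 0, "ry": 0, "rz": 0},
    {"dx": -0.025, "dy": 0, "dz": -0.005, "rx": 0, "ry": 0, "rz": 0},
    {"dx": -0.035, "dy": 0, "dz": -0.025, "rx": 0, "ry": 0, "rz": 0},
    {"dx": -0.04, "dy": 0, "dz": -0.055, "rx": 0, "ry": 0, "rz": 0},
    {"dx": -0.06, "dy": 0, "dz": -0.1, "rx": 0, "ry": 0, "rz": 0},
  ],
)

```text
time: 19.5
position: [0.5246, 0.0855, 0.276]
tool_rot: [0.784, 0.621, -0.006, 0.001]
ft_force: [0.5, -0.2, 0.3]
grip_width: 0.0009
```

```bash
python3 meas.py 9; python3 - <<'E'
from h import *
from rig import viewer
plan(dk(-.165,.275),-13.6)
c=viewer.camera("top"); cv2.imwrite("pics/top9.png",c["img"]); w=cloud(c)
P=w[175:213,330:420]; q=P[P[...,2]>.13]; print("narrow",cv2.minAreaRect((q[:,:2]*1000).astype(np.float32)))
P=w[165:245,90:250].reshape(-1,3);a=(P[:,:2]-D)@e;b=(P[:,:2]-D)@n
m=(abs(a)<.035)&(abs(b)<.02)&(P[:,2]>.125)&(P[:,2]<.165);q=P[m];print("bar z",np.median(q[:,2]),cv2.minAreaRect((q[:,:2]*1000).astype(np.float32)))
E
```

```text
bar top z [0.1368 0.1443 0.1451] a [-0.0298  0.0311] b [-0.0078  0.0063]
1 306 tip a [0.0752 0.0876] z [0.1519 0.187 ]
-1 230 tip a [-0.0815 -0.0706] z [0.151  0.1872]
t 19.55 pos [0.5278 0.0833 0.2827] yaw -13.29 F [-0.2997 -1.308   3.2677] M [-0.0805 -0.1244  0.0157] w 0.0001
d mm [-10.7  -3.    7.8] r deg [0.37 0.65 0.31]
narrow ((569.631591796875, -183.34869384765625), (14.124109268188477, 59.81829071044922), 10.915614128112793)
bar z nan ((0.0, 0.0), (0.0, 0.0), 0.0)
  return _methods._mean(a, axis=axis, dtype=dtype,
  ret = ret.dtype.type(ret / rcount)
```

View pics/scene9c.png

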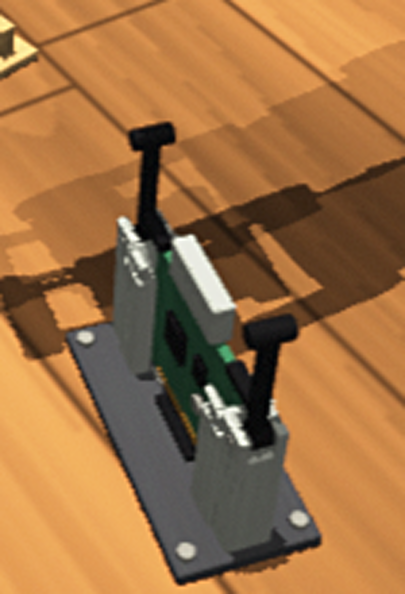

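Both levers look upright, with tips at (152,135) and (270,330) and tops at 187 mm. The bar dropped about 3.5 mm compared with the unpressed state. I'll move the arm clear and check from the top camera too.

Request:
step_arm(
  targets=[
    {"dx": -0.03, "dy": 0, "dz": -0.01, "rx": 0, "ry": 0, "rz": 0},
    {"dx": -0.075, "dy": 0, "dz": -0.02, "rx": 0, "ry": 0, "rz": 0},
    {"dx": -0.12, "dy": 0, "dz": -0.03, "rx": 0, "ry": 0, "rz": 0},
    {"dx": -0.15, "dy": 0, "dz": -0.03, "rx": 0, "ry": 0, "rz": 0},
    {"dx": -0.16, "dy": 0, "dz": -0.03, "rx": 0, "ry": 0, "rz": 0},
  ],
)

```text
time: 20.23
position: [0.4906, -0.0721, 0.312]
tool_rot: [0.785, 0.619, -0.001, 0.005]
ft_force: [0.7, -0.2, -0.8]
grip_width: 0.0005
```

```bash
python3 meas.py 10; python3 - <<'E'
from h import *
from rig import viewer
for nm in ("top","scene"):
    c=viewer.camera(nm); cv2.imwrite(f"pics/{nm}10.png",c["img"]); w=cloud(c)
    P=w.reshape(-1,3);a=(P[:,:2]-D)@e;b=(P[:,:2]-D)@n
    m=(abs(a)<.035)&(abs(b)<.02)&(P[:,2]>.138)&(P[:,2]<.165);q=P[m];print(nm,"bar z",np.median(q[:,2]),len(q))
    if len(q): print(cv2.minAreaRect((q[:,:2]*1000).astype(np.float32)),"slope along",np.polyfit(a[m],P[m,2],1))
    for s in (1,-1):
        m=(s*a>.05)&(s*a<.14)&(abs(b)<.03)&(P[:,2]>.175)&(P[:,2]<.195); print(s,m.sum(),a[m].min(),a[m].max(),P[m,2].max())
E
```

```text
bar top z [0.1375 0.1445 0.1453] a [-0.0286  0.0307] b [-0.0076  0.0063]
1 303 tip a [0.0751 0.0872] z [0.152  0.1874]
-1 228 tip a [-0.0822 -0.0702] z [0.1516 0.1875]
top bar z 0.14313787204280176 213
((559.2612915039062, 232.3528289794922), (58.88956832885742, 14.048876762390137), 76.34871673583984) slope along [0.0051 0.1431]
1 106 0.07133825026820796 0.08528585286684119 0.1883542732862542
-1 101 -0.08598538173611119 -0.07282604730015058 0.1889650766580598
scene bar z 0.14304967797987034 316
((560.5137329101562, 235.0358428955078), (61.87321090698242, 14.79766845703125), 76.04266357421875) slope along [-0.016   0.1428]
1 208 0.07344452511407733 0.0873615683932781 0.1884216764787653
-1 148 -0.08373311184776867 -0.07004324565860885 0.18906064348068902
```

View pics/top10.png

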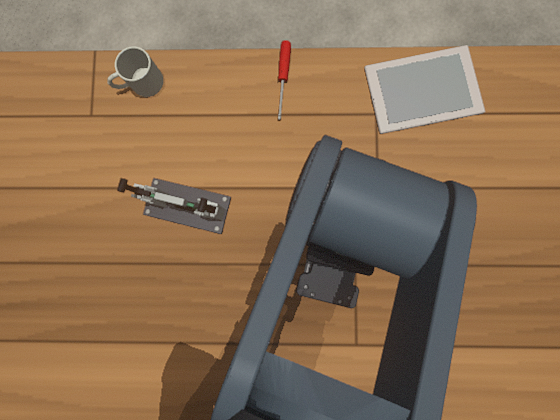

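The top view shows the board in the dock at (170,200). The bar top reads 143 mm, and the table itself reads about 1 mm high, so this matches home (142 mm). The bar is level at 76.3°, and both lever tips centre at about ±79 mm, so they are upright. The arm is clear of everything, so I'm handing in.

```bash
python3 -c "
from rig import robot
print(robot.hand_in())"
```

```text
the job is handed in; nothing more can be done
None
```

I moved the wide board from the stand into the dock and pushed both ejector levers upright with the closed gripper. I handed the job in at about 20 s; `hand_in` reports no verdict.

- **Lowering:** the board went down slowly until it rested on the sprung shoes, with about 5.5 N on it, while both levers were still open. I then released it.
- **Levers:** each was pushed to its stop (15 N left, about 21 N right). In the last pictures both tips sit within about 1 mm of ±79 mm from the dock's middle, with tops near 188 mm, so both read upright.
- **Board height:** its bar top reads 143.1 mm against 142 mm expected when seated. The table itself reads about 1 mm high, and the bar had dropped about 3.5 mm from its unpressed height, so this agrees with seated.
- **Board alignment:** the bar lies at 76.0–76.3° against 76.4° for the dock, within about 2.5 mm of my estimated dock centre.
- **Narrow board:** its last top-view position was within 0.1 mm of the first one.
- **Checks that disagreed:** the top and scene cameras differ by about 1–3 mm sideways, so the sideways figures are only that good. One top-view check of the docked bar returned no points; I repeated it with the arm out of the way.

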